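# Hold the cubby's lock reset pressed through its narrow slot

## Robot

A 6-joint arm with a two-finger parallel gripper is mounted at the origin on the work surface. World frame = base frame: x ahead of the robot, y to its left, z up, the work surface at z = 0. Lengths are in m, angles in rad, forces in N, time in s.
With the tool pointing down it reaches from about 0.25 to 0.775 m from the base axis. Payload 4 kg.
Tool frame: the origin (TCP) lies at the very end of the fingers, on their centre line; the grasp point (between the pads) lies 19 mm behind it; z points along the fingers, y is the line along which they close (so a half turn about z gives the same grasp; the last joint's range is limited). The gripper opens to 94 mm and grips with 3 to 60 N. Pads are 16 mm wide; open, the fingers measure 119 mm over their backs; the gripper's body (75 mm by 177 mm) begins 78 mm behind the grasp point.
Start: joints at [1.013, 0.087, 1.371, -0, 1.684, -0.103], TCP at [0.242, 0.494, 0.206] pointing down, gripper open.
Joint ranges: [-3.1, 3.1], [-0.76, 2.03], [0.27, 2.55], [-1.08, 4.22], [0.17, 2.65], [-2.57, 2.57]. Speed limits (rad/s): [2.79, 2.79, 3.14, 3.14, 3.14, 3.14].

## Interface

Orientations are given as [roll, pitch, yaw] about the fixed x, y, z axes, in that order (R = Rz(yaw) Ry(pitch) Rx(roll)).
In Python, from bench import robot, snapshot, finder gives the robot as it stands.
- The arm moves only by the tool drive_tool, never from a script. Its argument "deltas" is text: rows parted by semicolons, each of 7 numbers parted by spaces: the shift along the tool's x, y, z each as a share of 100 mm, from -1 to 1, then the turn, a rotation vector about the tool's x, y, z each as a share of 90 degrees, from -1 to 1, then the finger opening in mm, from 0 to 94. In form: tx ty tz rx ry rz gripper; .... A call has 1 to 5 rows; each row is the pose to reach, as a shift and turn from the pose commanded when the call began, along the tool's axes at that moment; what a row does not reach only later rows make up. A row lasts 1/10 s, in which the tool goes at most 50 mm and 8.59 degrees, less where a joint would pass 70% of its speed; a pose out of reach is approached as far as the arm can. A call with a number of a shift or a turn outside -1 to 1 is refused whole. A call with a gripper value outside its range is refused whole. The fingers move at their own pace and stop on an object; the grip force is fixed at half the most. Time passes only in rows, so rows that repeat a pose let the fingers close. It gives the time, the measured TCP pose, the force, the opening and the grip force at its end, in the units of the state.
- robot.get_obs(): the state, without advancing time (a new reading comes with each control period).
- snapshot(name): name is "scene" or "top" or "wrist"; returns a dict with "img" (480x640x3 uint8, red, green, blue), "fx", "fy", "cx", "cy" (pixels), "T" (4x4, takes a point from camera to world coordinates); the wrist camera has in their place "hand_eye" (4x4, takes a point from camera to tool coordinates, whose origin is the TCP and whose axes are the flange's). Camera axes: x right, y up, looking along -z (the intrinsics and any distortion apply to the point x, -y, -z); pixel columns grow to the right and rows downward; lengths in m; the calibration is good to about 2 mm. A picture is of the moment at which its call begins: read the wrist's pose just before it. There is no depth.
- robot.close_job(): hands the job in; it is judged then, once.
Trained networks look in the newest picture that a camera, given by its name, has taken for a name from the list of things; names that differ only in an ending like _2 or _b are one class to them, and where a whole thing is asked for, a point or a joint stands for the part that bears it (a point fixed in the world has none). Each returns a list of dicts, best first, with "confidence" (0 to 1); they miss things now and then, are a little off and sometimes report something else, mostly with a low value. They report only what shows in the picture. A call takes as long as a camera call. They do not tell look-alikes from the thing itself.
- finder.look_for(camera, thing): "xy" ([column, row] in pixels, amid what is visible of it).
- finder.masks_of(camera, thing): "region" (480x640 bool, what is visible of it) and "xy" ([column, row] in pixels, amid what is visible of it).
- finder.landmark_of(camera, thing): "xy" ([column, row] in pixels: a listed point, or the origin of a listed thing).
The state is a dict: "time": time; "joint_positions": joint angles; "qvel": joint speeds; "joint_torque": joint torques, N m; "tool_pos": TCP position; "ee_rot": TCP orientation; "wrist_force": force on the tool from outside, world axes, zero at the start; "wrist_torque": the same for the moment, N m; "width": finger opening in m; "finger_force": force on a finger pad.
Only numpy, scipy, OpenCV 4.12 (cv2) and the standard library are available. Lean on these libraries where they do the work, as an engineer would, in place of code of your own. Each camera call takes 0.05 s, during which the arm holds its last target. There are 200 camera calls.

## Task

The child lock of the little white cubby needs a press-and-hold reset. Slide the frosted door fully open by its metal tab, take the flat steel key by its blue head out of the cork stand, pass the blade straight down through the narrow slot in the yellow top of the lock box, push the spring plate inside down until the key's black collar is within about 3 mm of the yellow top or touches it, and finish like that, still gripping the key and keeping the plate pressed. Leave the gourd, the glass jar, the spoon and the coasters where they are.

Things in the scene. Friction and masses are not known exactly. Their poses are not given: they have to be found in the camera images.
- cubby: White melamine cubby, fixed, open at the top: 250 mm deep (its x), 480 mm wide (its y), walls 125 mm high and 15 mm thick, floor 15 mm thick. Origin: centre of the underside on the work surface; z up, x away from the robot, y to the robot's left. Low aluminium door tracks on the two long walls reach z = 135 mm. A 12 mm divider, up to z = 115 mm, stands at y = -20 mm; the lock box stands on its -y side, the ornaments on its +y side.
- door (a joint): Frosted sliding door lying on top of the cubby: panel 236 mm (x) by 210 mm (y) by 6 mm, from z = 125 to 131 mm above the work surface. Value in m: 0 = shut, over the lock box; grows to 0.200 = fully open as it slides towards the cubby's +y, over the ornaments. It starts between 0 and 0.06, where it covers the slot. Friction about 1.5 N, and it stays where it is left. Shut, its panel spans cubby y = -235 to -25 mm.
- door_tab (a point): Centre of the aluminium tab standing on the door: 60 mm long (cubby x), 12 mm thick (cubby y), its top 16 mm above this point, the door panel's top 16 mm below it. It moves with the door; fixed in the door 80 mm towards +y from the panel's middle. Same axes as the cubby.
- slot (a point): Centre of the mouth of the slot in the yellow top (100 mm by 90 mm, 12 mm thick, 92 mm above the work surface) of the lock box in the cubby, at x = 0, y = -125 mm of the cubby. Slot 32 mm long along its x and 10 mm wide along its y (2 mm more than the blade each way), with a 3 mm chamfer round the mouth; z up. Same axes as the cubby.
- plate (a joint): Red spring plate inside the lock box, 60 mm by 50 mm. Value in m: 0 = at rest, its face 40 mm below the slot's mouth; grows as it is pressed down, end stop at 0.018. It pushes up with 3 N at the start and 0.3 N more for each mm.
- key: Loose flat key, standing upright in the stand, 70 to 170 g. Origin: middle of the blade's lower tip; z up along the key. Steel blade 30 mm wide (x), 8 mm thick (y), 54 mm long, its last 4 mm narrowed to 26 by 5 mm; black collar 44 by 34 mm from z = 54 to 60 mm; blue grip head 36 mm (x) by 22 mm (y) from z = 60 to 106 mm. With the collar on the lock box the plate is pressed 14 mm. It is the same turned half round about z.
- stand: Cork key stand, fixed: 80 mm (x) by 70 mm (y) by 65 mm high, with a 34 by 12 mm pocket in the middle in which the blade stands, collar on the stand's top. Origin: centre of the underside; z up; the key starts with the same axes, its tip 11 mm above the work surface.
- gourd: Black ceramic gourd, 68 mm across, 95 mm tall, loose on the cubby floor under the open door's path (the door passes over it). Origin: centre of the underside.
- jar: Empty glass sugar jar, 72 mm across, 85 mm tall, loose on the cubby floor. Origin: centre of the underside.
- spoon: Stainless spoon, 150 mm long along its x, lying on the cubby floor. Origin: under its middle.
- coasters: Stack of five round cork coasters, 90 mm across, 37 mm high, on the work surface beyond the stand. Origin: centre of the underside.
Not all that is in view belongs to the job. Of the things like the key, leave any that is red; of the rest the larger one is meant. Leave any red look-alike of the stand alone.

How it is judged:
By the outcome, as a careful person would: the job done as asked, in the order asked, and still so for the second after the job is handed in, while the arm keeps its last pose, push and grip.
It also fails if it takes over 64 s, if anything falls off the work surface, if the arm or the gripper's body presses on something with over 40 N, if the wrist force passes 120 N, or if a joint passes its speed limit or range.

## Working session

There is one attempt and no reset: what is moved stays moved. The work goes in short steps, Python scripts to look and compute and a tool call to move; the robot and the scene stay as the last step left them, time stands still between calls to the robot, and variables do not carry over. Pictures are saved under pics/ and viewed, at most 10 in all, crops included, and the job is handed in when it is done.

Besides the shell and the picture viewer there is one more tool, called after "Request:" as name(argument=value, ...), one argument or row to a line, values as JSON. drive_tool: Moves the arm, as the interface text tells. Shift numbers are shares of 100 mm and turn numbers shares of 90 degrees, none past 1 either way. Its arguments: {"type":"object","properties":{"deltas":{"type":"string"}},"required":["deltas"]}

```bash
mkdir -p pics; ls; cat > h.py <<'E'
import numpy as np, cv2
from bench import robot, snapshot, finder
from scipy.spatial.transform import Rotation as R
def tool():
    o=robot.get_obs(); T=np.eye(4); T[:3,:3]=R.from_euler('xyz',o['ee_rot']).as_matrix(); T[:3,3]=o['tool_pos']; return T
def snap(n):
    Tt=tool(); s=snapshot(n)
    if 'hand_eye' in s: s['T']=Tt@s['hand_eye']
    return s
def save(s,f): cv2.imwrite('pics/'+f,s['img'][:,:,::-1])
def unproj(s,xy,z):
    d=np.array([(xy[0]-s['cx'])/s['fx'],-(xy[1]-s['cy'])/s['fy'],-1.]); d=s['T'][:3,:3]@d; o=s['T'][:3,3]
    return o+d*(z-o[2])/d[2]
def proj(s,P):
    p=np.linalg.inv(s['T'])@np.append(P,1); return np.array([s['cx']+s['fx']*p[0]/-p[2], s['cy']-s['fy']*p[1]/-p[2]])
E
python3 - <<'E'
from h import *
np.set_printoptions(precision=4,suppress=True)
o=robot.get_obs(); print(o)
H={'cubby':0,'door_tab':.147,'key':.011,'stand':0,'coasters':0,'gourd':.015,'jar':.015}
for c in ('top','scene'):
    s=snap(c); save(s,c+'0.png'); print(c,{k:s[k] for k in s if k!='img'})
    for t,z in H.items():
        for r in finder.landmark_of(c,t)[:3]: print(c,t,r['confidence'],np.round(r['xy'],1),unproj(s,r['xy'],z))
E
```

```text
pics
{'time': 0.0, 'joint_positions': array([ 1.0129,  0.0879,  1.3722, -0.    ,  1.6836, -0.1031]), 'qvel': array([ 0.0003, -0.    ,  0.0007, -0.0006, -0.0013,  0.0002]), 'joint_torque': array([  0.0001, -34.0175, -30.2433,   0.0717,   0.0329,  -0.0002]), 'tool_pos': array([0.2413, 0.4936, 0.2043]), 'ee_rot': array([-3.1394, -0.0002,  2.6868]), 'wrist_force': array([-0.5359, -0.2299,  0.0918]), 'wrist_torque': array([ 0.0411, -0.0121,  0.0284]), 'finger_force': 0.0, 'width': 0.09425802818190823}
top {'fx': 498.1033943901454, 'fy': 498.1033943901454, 'cx': 325.17382140952435, 'cy': 231.8091024958184, 'T': array([[ 0.0247,  0.9964, -0.0806,  0.4128],
       [-0.9997,  0.0251,  0.0039,  0.0989],
       [ 0.0059,  0.0805,  0.9967,  1.1508],
       [ 0.    ,  0.    ,  0.    ,  1.    ]])}
top cubby 0.88 [401.  194.7] [ 0.5972 -0.0804  0.    ]
top door_tab 0.88 [429.2 178.1] [ 0.6094 -0.1147  0.147 ]
top key 0.58 [228.7 239.9] [0.4809 0.3149 0.011 ]
top key 0.56 [189.2 245.1] [0.4667 0.4046 0.011 ]
top key 0.54 [215.2 289.6] [0.3671 0.341  0.011 ]
top stand 0.87 [227.1 243. ] [0.4743 0.320
[... 466 characters left out ...]
  0.577 ],
       [-0.0009,  0.5648,  0.8252,  0.9338],
       [ 0.    ,  0.    ,  0.    ,  1.    ]])}
scene cubby 0.8 [229.5 238.2] [ 0.6091 -0.0808  0.    ]
scene door_tab 0.85 [209.6 178.4] [ 0.61   -0.1162  0.147 ]
scene key 0.93 [459.7 348.5] [0.3688 0.3466 0.011 ]
scene key 0.92 [438.6 404.2] [0.461  0.4066 0.011 ]
scene key 0.74 [403.7 362.2] [0.4674 0.3171 0.011 ]
scene stand 0.9 [401.6 365.9] [0.4707 0.3177 0.    ]
scene stand 0.64 [449.1 278.3] [0.2901 0.2197 0.    ]
scene stand 0.4 [404.5 361.7] [0.4619 0.3139 0.    ]
scene coasters 0.76 [300.6 452.3] [0.693  0.3538 0.    ]
scene gourd 0.66 [228.  255.3] [ 0.6319 -0.0353  0.015 ]
scene jar 0.95 [291.3 267.4] [0.5405 0.0517 0.015 ]
```

View pics/top0.png

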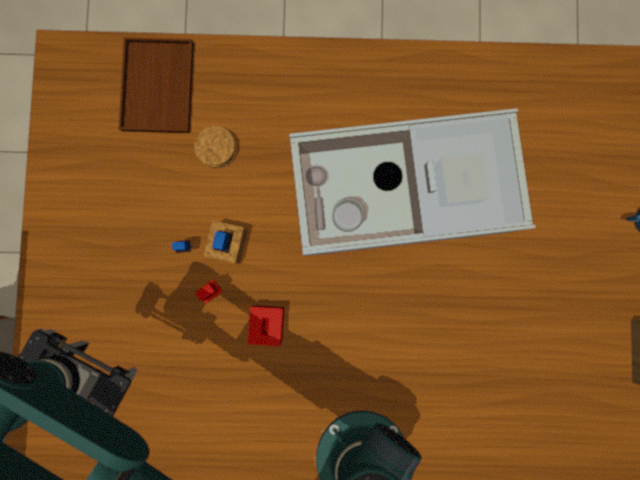

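View pics/scene0.png

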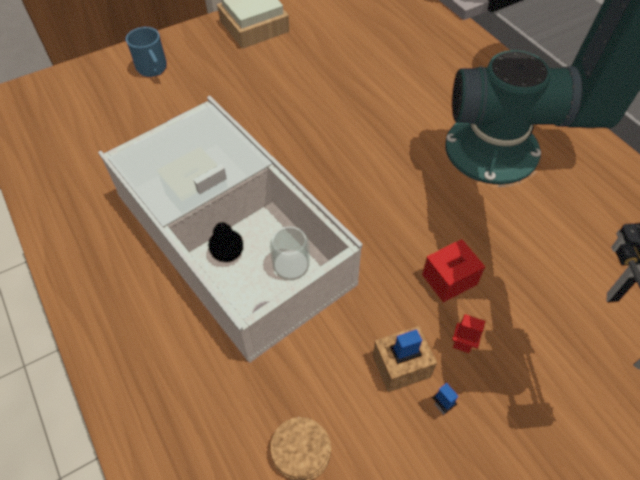

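```bash
cat >> h.py <<'E'
def go(p,yaw,T=None):
    "deltas from pose to p with tool down, yaw (mod pi)"
    T=tool() if T is None else T
    G=R.from_euler('xyz',[np.pi,0,yaw]).as_matrix()
    best=None
    for k in (0,np.pi):
        G=R.from_euler('xyz',[np.pi,0,yaw+k]).as_matrix()
        rv=R.from_matrix(T[:3,:3].T@G).as_rotvec()
        if best is None or np.linalg.norm(rv)<np.linalg.norm(best): best=rv
    d=T[:3,:3].T@(np.array(p)-T[:3,3])
    print('shift/100mm',np.round(d*10,3),'turn/90',np.round(best/(np.pi/2),3))
E
python3 - <<'E'
from h import *
np.set_printoptions(precision=4,suppress=True)
s=snap('top')
c=[unproj(s,p,.13) for p in [(303,253),(534,227),(517,110),(290,135)]]
print(np.array(c)); c=np.array(c)
print('c',c.mean(0), 'yaw', [np.arctan2(*(a-b)[[1,0]])*57.3-90 for a,b in ((c[0],c[1]),(c[3],c[2]))])
f=s['img'][120:300,150:330]; cv2.imwrite('pics/crop1.png',cv2.resize(f[:,:,::-1],None,fx=3,fy=3,interpolation=cv2.INTER_CUBIC))
r=finder.masks_of('top','door_tab'); print(r[0]['confidence'],r[0]['xy'])
ys,xs=np.nonzero(r[0]['region']); print(cv2.minAreaRect(np.c_[xs,ys].astype(np.float32)))
yaw=np.radians(6)
go([.61,-.115,.26],yaw)
E
```

```text
[[ 0.4507  0.1393  0.13  ]
 [ 0.5162 -0.3355  0.13  ]
 [ 0.7624 -0.3019  0.13  ]
 [ 0.6963  0.1734  0.13  ]]
c [ 0.6064 -0.0812  0.13  ] yaw [np.float64(7.8576781727929585), np.float64(7.924560311537562)]
0.63 [467.5, 176.5]
((466.6231384277344, 174.484619140625), (113.49178314208984, 102.32864379882812), 82.87498474121094)
shift/100mm [-5.985 -3.853 -0.545] turn/90 [ 0.     0.    -0.356]
```

Request:
drive_tool(
  deltas="-1 -0.65 -0.5 0 0 -0.334 94; -1 -0.65 -0.5 0 0 -0.334 94; -1 -0.65 -0.5 0 0 -0.334 94; -1 -0.65 -0.5 0 0 -0.334 94; -1 -0.65 -0.5 0 0 -0.334 94",
)

```text
time: 1.4
tool_pos: [0.3036, 0.3913, 0.2564]
ee_rot: [3.14, 0.001, -3.074]
wrist_force: [0.7, 0.3, -0.6]
width: 0.0943
finger_force: 0.0
```

```bash
python3 - <<'E'
from h import *
go([.611,-.1157,.26],.1373)
E
```

```text
shift/100mm [-2.724 -5.266 -0.04 ] turn/90 [ 0.001  0.001 -0.044]
```

Request:
drive_tool(
  deltas="-0.5 -1 0 0 0 -0.04 94; -0.5 -1 0 0 0 -0.04 94; -0.5 -1 0 0 0 -0.04 94",
)

```text
time: 1.7
tool_pos: [0.3609, 0.293, 0.255]
ee_rot: [-3.14, -0.0, -3.014]
wrist_force: [-0.4, 0.8, 0.1]
width: 0.0938
finger_force: 0.0
```

Request:
drive_tool(
  deltas="-0.5 -1 0 0 0 0 94; -0.5 -1 0 0 0 0 94; -0.5 -1 0 0 0 0 94",
)

```text
time: 2.0
tool_pos: [0.424, 0.2007, 0.2548]
ee_rot: [-3.141, -0.001, -3.015]
wrist_force: [0.4, 0.8, 0.2]
width: 0.0936
finger_force: 0.0
```

Request:
drive_tool(
  deltas="-0.5 -1 0 0 0 0 94; -0.5 -1 0 0 0 0 94; -0.5 -1 0 0 0 0 94",
)

```text
time: 2.3
tool_pos: [0.4868, 0.1085, 0.2544]
ee_rot: [-3.141, -0.001, -3.014]
wrist_force: [-0.4, -0.2, -0.0]
width: 0.094
finger_force: 0.0
```

Request:
drive_tool(
  deltas="-0.5 -1 0 0 0 0 94; -0.5 -1 0 0 0 0 94; -0.5 -1 0 0 0 0 94",
)

```text
time: 2.6
tool_pos: [0.5495, 0.0164, 0.2541]
ee_rot: [3.141, -0.002, -3.012]
wrist_force: [0.2, 0.0, -0.7]
width: 0.0941
finger_force: 0.0
```

Request:
drive_tool(
  deltas="-0.5 -1 0 0 0 0 94; -0.5 -1 0 0 0 0 94; -0.5 -1 0 0 0 0 94;-0.5 -1 0 0 0 0 94",
)

```text
time: 3.0
tool_pos: [0.6112, -0.0738, 0.2541]
ee_rot: [3.139, -0.002, -3.01]
wrist_force: [0.1, 0.6, 0.2]
width: 0.0939
finger_force: 0.0
```

```bash
python3 - <<'E'
from h import *
o=robot.get_obs(); print(o['tool_pos'],o['ee_rot'],o['time'])
s=snap('wrist'); save(s,'w1.png')
print([ (r['confidence'],unproj(s,r['xy'],.147)) for r in finder.landmark_of('wrist','door_tab')[:2]])
go([.611,-.1157,.26],.1373)
E
```

```text
[ 0.61120208 -0.07376363  0.25413871] [ 3.13941164e+00 -2.15621654e-03 -3.00989671e+00] 3.0
[(0.86, array([ 0.61052351, -0.11548592,  0.147     ]))]
shift/100mm [ 0.053 -0.432 -0.046] turn/90 [ 0.001 -0.    -0.002]
```

View pics/w1.png

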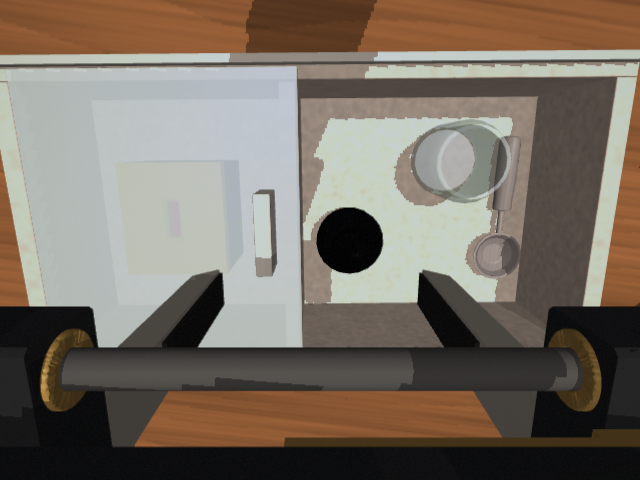

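Request:
drive_tool(
  deltas="0.06 -0.43 0 0 0 0 94; 0.06 -0.43 0.3 0 0 0 80; 0.06 -0.43 0.7 0 0 0 60;0.06 -0.43 0.7 0 0 0 50;0.06 -0.43 0.7 0 0 0 50",
)

```text
time: 3.6
tool_pos: [0.61, -0.1159, 0.1859]
ee_rot: [3.141, -0.001, -3.007]
wrist_force: [0.5, -0.3, 0.4]
width: 0.0654
finger_force: 0.0
```

Request:
drive_tool(
  deltas="0 0 0.45 0 0 0 50; 0 0 0.45 0 0 0 50; 0 0 0.45 0 0 0 0; 0 0 0.45 0 0 0 0; 0 0 0.45 0 0 0 0",
)

```text
time: 4.1
tool_pos: [0.6124, -0.1182, 0.144]
ee_rot: [-3.139, 0.005, -3.009]
wrist_force: [-0.2, -0.5, -0.1]
width: 0.0298
finger_force: 0.0
```

Request:
drive_tool(
  deltas="0 0 0 0 0 0 0; 0 0 0 0 0 0 0; 0 0 0 0 0 0 0",
)

```text
time: 4.4
tool_pos: [0.6113, -0.1176, 0.1417]
ee_rot: [3.141, 0.002, -3.008]
wrist_force: [-0.8, 1.0, 2.8]
width: 0.0119
finger_force: 30.0
```

Request:
drive_tool(
  deltas="0 0.2 0 0 0 0 0; 0 0.4 0 0 0 0 0; 0 0.6 0 0 0 0 0; 0 0.8 0 0 0 0 0; 0 0.95 0 0 0 0 0",
)

```text
time: 4.9
tool_pos: [0.598, -0.023, 0.1417]
ee_rot: [-3.14, 0.001, -3.009]
wrist_force: [-1.1, -2.4, 5.9]
width: 0.012
finger_force: 30.0
```

Request:
drive_tool(
  deltas="0 0.2 0 0 0 0 0; 0 0.4 0 0 0 0 0; 0 0.6 0 0 0 0 0; 0 0.75 0 0 0 0 0; 0 0.82 0 0 0 0 0",
)

```text
time: 5.4
tool_pos: [0.5864, 0.0587, 0.1417]
ee_rot: [-3.141, -0.0, -3.008]
wrist_force: [-3.4, -3.0, 5.3]
width: 0.0117
finger_force: 30.0
```

Request:
drive_tool(
  deltas="0 0.03 0 0 0 0 0; 0 0.06 0 0 0 0 0; 0 0.09 0 0 0 0 0; 0 0.12 0 0 0 0 0; 0 0.12 0 0 0 0 0",
)

```text
time: 5.9
tool_pos: [0.585, 0.069, 0.1416]
ee_rot: [-3.14, -0.001, -3.009]
wrist_force: [-3.2, -2.9, 5.8]
width: 0.0122
finger_force: 30.0
```

```bash
python3 - <<'E'
from h import *
c=np.array([.6064,-.0812]);p=robot.get_obs()['tool_pos'][:2]-c
print(p@[.9906,.137],p@[-.137,.9906])
E
```

```text
-0.0006429142081856576 0.15173569676936552
```

Request:
drive_tool(
  deltas="0 0.02 0 0 0 0 0; 0 0.04 0 0 0 0 0; 0 0.06 0 0 0 0 0; 0 0.06 0 0 0 0 0",
)

```text
time: 6.3
tool_pos: [0.585, 0.069, 0.1416]
ee_rot: [-3.129, -0.001, -3.013]
wrist_force: [-1.9, -16.2, 5.8]
width: 0.0115
finger_force: 30.1
```

Request:
drive_tool(
  deltas="0 -0.06 0 0 0 0 0; 0 -0.06 0 0 0 0 50; 0 -0.06 0 0 0 0 50;0 -0.06 0 0 0 0 50; 0 -0.06 -0.4 0 0 0 50",
)

```text
time: 6.8
tool_pos: [0.5814, 0.0699, 0.1729]
ee_rot: [3.14, -0.016, -3.008]
wrist_force: [0.2, 0.3, -0.3]
width: 0.0403
finger_force: 0.0
```

Request:
drive_tool(
  deltas="0 0 -0.5 0 0 0 70; 0 0 -1 0 0 0 94; 0 0.3 -1 0 0 0 94; 0.3 0.7 -1 0 0 0 94; 0.3 1 -1 0 0 0 94",
)

```text
time: 7.3
tool_pos: [0.54, 0.1663, 0.2804]
ee_rot: [3.141, -0.002, -3.008]
wrist_force: [1.1, 0.2, 0.8]
width: 0.0803
finger_force: 0.0
```

```bash
python3 - <<'E'
from h import *
go([.50,.318,.25],.1373)
s=snap('top')
r=finder.look_for('top','door_tab');print(r[:1], proj(s,[.585,.069,.147]))
print(finder.look_for('top','gourd')[:1],finder.look_for('top','jar')[:1])
E
```

```text
shift/100mm [0.194 1.557 0.305] turn/90 [ 0.    -0.001 -0.002]
[{'xy': [381.9, 187.4], 'confidence': 0.81}] [339.03954129 187.61316675]
[] []
```

Request:
drive_tool(
  deltas="0.1 0.8 0 0 0 0 94; 0.1 0.8 0.1 0 0 0 94; 0.1 0.8 0.1 0 0 0 94",
)

```text
time: 7.8
tool_pos: [0.5214, 0.2443, 0.2686]
ee_rot: [3.141, -0.003, -3.006]
wrist_force: [-0.0, 0.1, -0.1]
width: 0.0941
finger_force: 0.0
```

Request:
drive_tool(
  deltas="0.1 0.75 0 0 0 0 94; 0.1 0.75 0.1 0 0 0 94; 0.1 0.75 0.1 0 0 0 94; 0.1 0.75 0.1 0 0 0 94; 0.1 0.75 0.1 0 0 0 94",
)

```text
time: 8.3
tool_pos: [0.5035, 0.3138, 0.2609]
ee_rot: [-3.141, 0.001, -3.011]
wrist_force: [0.2, -0.5, -0.3]
width: 0.094
finger_force: 0.0
```

```bash
python3 - <<'E'
from h import *
o=robot.get_obs(); print(o['tool_pos'],o['ee_rot'],o['time'])
s=snap('wrist'); save(s,'w2.png')
for t,z in (('key',.011),('stand',0)):
  for r in finder.landmark_of('wrist',t)[:3]: print(t,r['confidence'],r['xy'],unproj(s,r['xy'],z))
for t,z in (('key',.117),('stand',.065)):
  for r in finder.masks_of('wrist',t)[:3]:
    m=r['region'].astype(np.uint8); ys,xs=np.nonzero(m)
    print(t,r['confidence'],r['xy'],cv2.minAreaRect(np.c_[xs,ys].astype(np.float32)))
E
```

```text
[0.50346725 0.31377073 0.26086519] [-3.14083519e+00  7.83423805e-04 -3.01131420e+00] 8.3
key 0.71 [365.6, 81.2] [0.36436276 0.34266613 0.011     ]
key 0.69 [411.3, 183.0] [0.46051241 0.40819725 0.011     ]
key 0.58 [327.9, 186.9] [0.47653667 0.31881319 0.011     ]
stand 0.7 [324.6, 181.8] [0.47239273 0.31473527 0.        ]
key 0.97 [378.1, 69.6] ((378.71685791015625, 68.67303466796875), (39.53539276123047, 62.14735794067383), 58.570438385009766)
key 0.9 [425.2, 185.8] ((425.0, 186.0), (26.0, 44.0), 90.0)
key 0.61 [329.0, 189.9] ((328.0036315917969, 189.13290405273438), (37.53372573852539, 51.11500549316406), 20.2248592376709)
stand 0.79 [312.3, 178.6] ((328.5109558105469, 186.656005859375), (74.90270233154297, 85.57963562011719), 19.17900848388672)
stand 0.71 [250.4, 13.0] ((244.5, 19.0), (38.0, 91.0), 90.0)
```

View pics/w2.png

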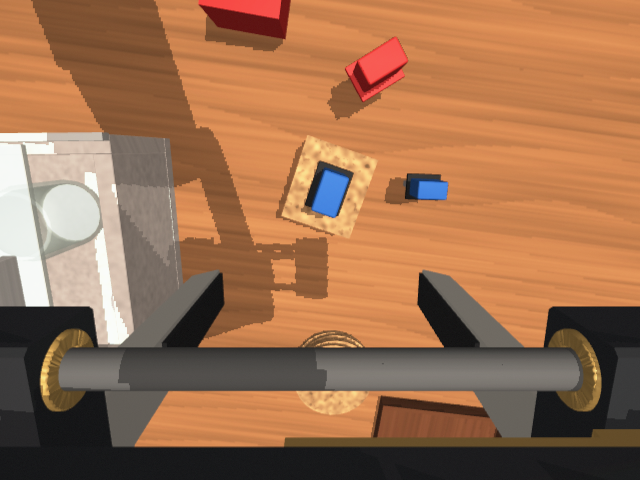

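```bash
cat >> h.py <<'E'
def bluetop(s,z,near):
    h=cv2.cvtColor(s['img'],cv2.COLOR_RGB2HSV); m=cv2.inRange(h,(100,150,150),(125,255,255))
    n,l,st,ce=cv2.connectedComponentsWithStats(m); b=min((i for i in range(1,n) if st[i,4]>80),key=lambda i:np.linalg.norm(ce[i]-near))
    cs,_=cv2.findContours((l==b).astype(np.uint8),cv2.RETR_EXTERNAL,cv2.CHAIN_APPROX_NONE)
    box=cv2.boxPoints(cv2.minAreaRect(cs[0])); P=np.array([unproj(s,q,z)[:2] for q in box])
    c=P.mean(0); e=P[1]-P[0]; f=P[2]-P[1]
    if np.linalg.norm(f)>np.linalg.norm(e): e,f=f,e
    print('blue',box.round(1).tolist(),'c',c.round(4),'len',np.linalg.norm(e).round(4),np.linalg.norm(f).round(4),'ang',np.degrees(np.arctan2(e[1],e[0]))%180, 'V', h[int(box.mean(0)[1]),int(box.mean(0)[0])])
    return c,np.arctan2(e[1],e[0])
E
python3 - <<'E'
from h import *
s=snap('wrist')
c,a=bluetop(s,.117,(329,190))
go([*c,.2],a)
E
```

```text
blue [[309.20001220703125, 209.60000610351562], [323.6000061035156, 169.39999389648438], [347.70001220703125, 178.0], [333.29998779296875, 218.3000030517578]] c [0.4723 0.3178] len 0.0351 0.0209 ang 167.7146144151344 V [107 174 227]
shift/100mm [0.299 0.069 0.608] turn/90 [0.   0.   0.22]
```

Request:
drive_tool(
  deltas="0.3 0.07 0.2 0 0 0.22 60; 0.3 0.07 0.3 0 0 0.22 60; 0.3 0.07 0.4 0 0 0.22 60; 0.3 0.07 0.6 0 0 0.22 60; 0.3 0.07 0.6 0 0 0.22 60",
)

```text
time: 9.1
tool_pos: [0.4703, 0.3176, 0.1976]
ee_rot: [-3.138, -0.004, 2.929]
wrist_force: [-0.7, 0.3, 0.5]
width: 0.0607
finger_force: 0.0
```

```bash
python3 - <<'E'
from h import *
s=snap('wrist'); save(s,'w3.png')
c,a=bluetop(s,.117,proj(s,[.4723,.3178,.117]))
go([*c,.08],a)
E
```

```text
blue [[306.0, 227.0], [337.0, 227.0], [337.0, 275.0], [306.0, 275.0]] c [0.4722 0.318 ] len 0.034 0.021 ang 168.37017071151297 V [107 177 232]
shift/100mm [-0.015  0.005  1.192] turn/90 [-0.001 -0.002 -0.006]
```

Request:
drive_tool(
  deltas="-0.01 0 0.3 0 0 -0.005 60; -0.01 0 0.6 0 0 -0.005 60; -0.01 0 0.8 0 0 -0.005 60; -0.01 0 0.9 0 0 -0.005 60; -0.01 0 0.9 0 0 -0.005 60",
)

```text
time: 9.65
tool_pos: [0.4724, 0.318, 0.1099]
ee_rot: [-3.14, -0.001, 2.936]
wrist_force: [-0.7, -1.0, 0.4]
width: 0.0603
finger_force: 0.0
```

Request:
drive_tool(
  deltas="0 0 0.15 0 0 0 60; 0 0 0.28 0 0 0 60; 0 0 0.28 0 0 0 40; 0 0 0.28 0 0 0 0; 0 0 0.28 0 0 0 0",
)

```text
time: 10.15
tool_pos: [0.473, 0.3185, 0.0831]
ee_rot: [3.141, 0.001, 2.937]
wrist_force: [-0.2, -0.4, 0.5]
width: 0.0395
finger_force: 0.0
```

Request:
drive_tool(
  deltas="0 0 0 0 0 0 0; 0 0 0 0 0 0 0; 0 0 0 0 0 0 0",
)

```text
time: 10.45
tool_pos: [0.4729, 0.3183, 0.0831]
ee_rot: [3.141, 0.001, 2.937]
wrist_force: [-0.6, -0.7, 1.4]
width: 0.0221
finger_force: 30.0
```

Request:
drive_tool(
  deltas="0 0 -0.1 0 0 0 0; 0 0 -0.3 0 0 0 0; 0 0 -0.6 0 0 0 0; 0 0 -1 0 0 0 0; 0 0 -1 0 0 0 0",
)

```text
time: 10.95
tool_pos: [0.4756, 0.32, 0.1901]
ee_rot: [3.133, 0.01, 2.937]
wrist_force: [0.7, -0.0, -0.1]
width: 0.0217
finger_force: 30.0
```

Request:
drive_tool(
  deltas="0 0 -0.4 0 0 -0.22 0; 0 0 -0.8 0 0 -0.22 0; 0 0 -0.8 0 0 -0.22 0; 0 0 -0.8 0 0 -0.22 0",
)

```text
time: 11.35
tool_pos: [0.473, 0.3185, 0.2636]
ee_rot: [3.141, 0.002, -3.001]
wrist_force: [0.3, 0.2, -1.7]
width: 0.0223
finger_force: 30.0
```

```bash
python3 - <<'E'
from h import *
o=robot.get_obs(); print(o['tool_pos'],o['ee_rot'],o['width'],o['wrist_force'])
go([.6235,-.205,.262],.1373)
E
```

```text
[0.47298798 0.31853892 0.263557  ] [ 3.14068169e+00  2.17835223e-03 -3.00122650e+00] 0.0223385800713629 [ 0.29062993  0.23405944 -1.7035517 ]
shift/100mm [-0.758 -5.394  0.012] turn/90 [0.001 0.001 0.002]
```

Request:
drive_tool(
  deltas="0 -0.3 0 0 0 0 0; -0.1 -0.7 0 0 0 0 0; -0.2 -1 0 0 0 0 0",
)

```text
time: 11.65
tool_pos: [0.5058, 0.2205, 0.2602]
ee_rot: [-3.141, -0.004, -3.002]
wrist_force: [-0.1, -0.5, -0.9]
width: 0.0218
finger_force: 30.0
```

Request:
drive_tool(
  deltas="-0.1 -0.4 0 0 0 0 0; -0.2 -0.8 0 0 0 0 0; -0.25 -1 0 0 0 0 0",
)

```text
time: 11.95
tool_pos: [0.5452, 0.1235, 0.2598]
ee_rot: [-3.141, -0.004, -3.005]
wrist_force: [-0.1, 0.5, -1.7]
width: 0.0216
finger_force: 30.0
```

Request:
drive_tool(
  deltas="-0.1 -0.4 0 0 0 0 0; -0.2 -0.8 0 0 0 0 0; -0.25 -1 0 0 0 0 0",
)

```text
time: 12.25
tool_pos: [0.5839, 0.028, 0.2595]
ee_rot: [-3.141, -0.005, -3.005]
wrist_force: [0.2, 0.9, -0.4]
width: 0.0218
finger_force: 30.0
```

Request:
drive_tool(
  deltas="-0.1 -0.4 0 0 0 0 0; -0.2 -0.8 0 0 0 0 0; -0.25 -1 0 0 0 0 0",
)

```text
time: 12.55
tool_pos: [0.6226, -0.0673, 0.2593]
ee_rot: [3.141, -0.005, -3.005]
wrist_force: [0.5, 0.9, -0.8]
width: 0.0216
finger_force: 30.0
```

Request:
drive_tool(
  deltas="-0.1 -0.4 0 0 0 0 0; -0.2 -0.8 0 0 0 0 0; -0.35 -1 0 0 0 0 0;-0.35 -1.0 0 0 0 0 0;-0.35 -1.0 0 0 0 0 0",
)

```text
time: 13.05
tool_pos: [0.671, -0.158, 0.2603]
ee_rot: [3.139, -0.003, -3.002]
wrist_force: [-0.4, 0.0, -0.9]
width: 0.0222
finger_force: 30.0
```

Request:
drive_tool(
  deltas="0 -0.2 0 0 0 0 0; 0 -0.4 0 0 0 0 0; 0 -0.4 0 0 0 0 0; 0 -0.4 0 0 0 0 0; 0 -0.4 0 0 0 0 0",
)

```text
time: 13.55
tool_pos: [0.6769, -0.1979, 0.2627]
ee_rot: [3.141, 0.0, -3.001]
wrist_force: [1.1, -0.6, -2.0]
width: 0.0217
finger_force: 30.0
```

```bash
python3 - <<'E'
from h import *
o=robot.get_obs(); print(o['tool_pos'],o['ee_rot'],o['width'],o['wrist_force'],o['time'])
s=snap('wrist'); save(s,'w4.png')
for r in finder.landmark_of('wrist','slot')[:2]: print('slot',r['confidence'],r['xy'],unproj(s,r['xy'],.092))
for r in finder.landmark_of('wrist','key')[:2]: print('key',r['confidence'],r['xy'],unproj(s,r['xy'],o['tool_pos'][2]-.072))
E
```

```text
[ 0.67692127 -0.19787207  0.26268383] [ 3.14111438e+00  2.76679450e-04 -3.00093552e+00] 0.02171972228576812 [ 1.10288411 -0.58877259 -1.9735002 ] 13.55
key 0.58 [321.5, 251.5] [ 0.67688844 -0.19658629  0.19068383]
```

View pics/w4.png

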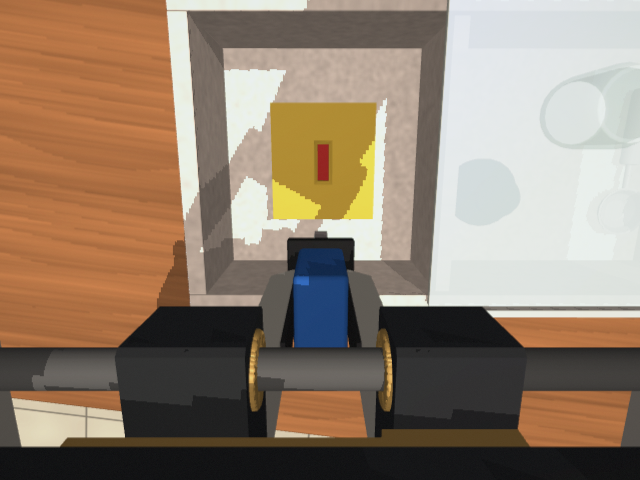

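```bash
python3 - <<'E'
from h import *
o=robot.get_obs(); s=snap('wrist'); T=tool(); img=s['img']
h=cv2.cvtColor(img,cv2.COLOR_RGB2HSV)
y=cv2.inRange(h,(20,120,60),(34,255,255))[:300]
n,l,st,ce=cv2.connectedComponentsWithStats(y); b=1+st[1:,4].argmax(); m=(l==b).astype(np.uint8)
cs,hi=cv2.findContours(m,cv2.RETR_CCOMP,cv2.CHAIN_APPROX_NONE)
for c,hh in zip(cs,hi[0]):
    if len(c)<30: continue
    r=cv2.boxPoints(cv2.minAreaRect(c)); P=np.array([unproj(s,q,.092)[:2] for q in r])
    e=[np.degrees(np.arctan2(*(P[(i+1)%4]-P[i])[::-1]))%90 for i in range(4)]
    print('outer' if hh[3]<0 else 'hole',r.round(1).tolist(),P.mean(0).round(4),np.linalg.norm(P[1]-P[0]).round(4),np.linalg.norm(P[2]-P[1]).round(4),np.round(e,1))
for z,w,t in ((-.0,26,5),(4,30,8),(54,44,34),(60,44,34)):
    print(z,[proj(s,(T@[sx*w/2e3,sy*t/2e3,.0721-z/1e3,1])[:3]).round(1).tolist() for sx,sy in((1,-1),(1,1))])
g=img[220:262,270:370]; cv2.imwrite('pics/c4.png',cv2.resize(g[:,:,::-1],None,fx=8,fy=8,interpolation=cv2.INTER_NEAREST))
cv2.imwrite('pics/c5.png',cv2.resize(img[130:195,290:360][:,:,::-1],None,fx=8,fy=8,interpolation=cv2.INTER_NEAREST))
E
```

```text
outer [[270.0, 103.0], [375.0, 103.0], [375.0, 218.0], [270.0, 218.0]] [ 0.6224 -0.2029] 0.0891 0.099 [8.1 9.9 8.1 6.5]
hole [[316.0, 143.0], [329.0, 143.0], [329.0, 181.0], [316.0, 181.0]] [ 0.6223 -0.2029] 0.0113 0.0327 [8.1 8.4 8.1 8. ]
-0.0 [[315.8, 232.1], [323.4, 232.1]]
4 [[313.4, 230.3], [325.8, 230.3]]
54 [[286.6, 236.4], [352.3, 236.4]]
60 [[285.6, 239.0], [353.2, 239.0]]
```

View pics/c4.png

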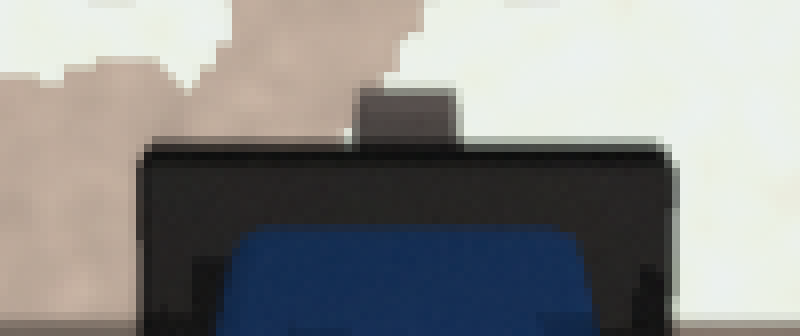

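View pics/c5.png

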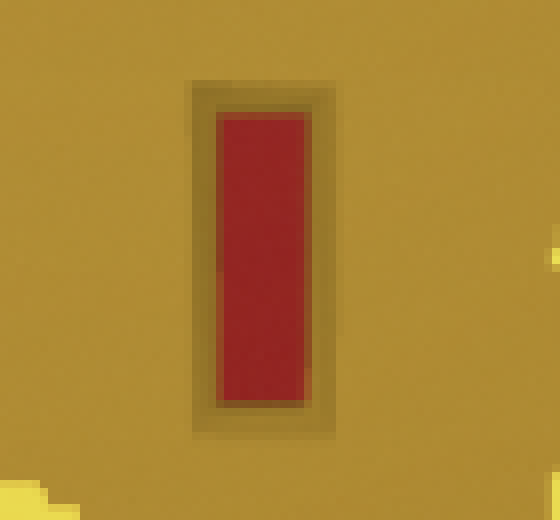

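```bash
python3 - <<'E'
from h import *
s=snap('wrist'); T=tool()
S=unproj(s,(322.9,162.3),.092); print(S)
tip=T[:3,:3]@[-.0004,.0008,0]
go([*(S-tip)[:2],.187],np.radians(8))
E
```

```text
[ 0.62231724 -0.20261555  0.092     ]
shift/100mm [0.553 0.02  0.757] turn/90 [-0.     0.     0.001]
```

Request:
drive_tool(
  deltas="0.2 0.01 0 0 0 0 0; 0.4 0.02 0.1 0 0 0 0; 0.55 0.02 0.3 0 0 0 0; 0.55 0.02 0.6 0 0 0 0; 0.55 0.02 0.75 0 0 0 0",
)

```text
time: 14.3
tool_pos: [0.621, -0.2033, 0.1851]
ee_rot: [3.14, -0.003, -3.001]
wrist_force: [-0.4, 0.2, -1.9]
width: 0.0216
finger_force: 30.0
```

Request:
drive_tool(
  deltas="0 0 0 0 0 0 0; 0 0 0 0 0 0 0;0 0 0 0 0 0 0",
)

```text
time: 14.6
tool_pos: [0.6234, -0.2041, 0.1894]
ee_rot: [-3.14, 0.003, -3.001]
wrist_force: [-0.2, 0.7, -1.7]
width: 0.0217
finger_force: 30.0
```

```bash
python3 - <<'E'
from h import *
s=snap('wrist'); T=tool(); img=s['img']
S=[.62232,-.20262,.092]; print('slot',T[:3,:3].T@(S-T[:3,3]), proj(s,S))
e=R.from_euler('z',188,degrees=True).as_matrix()
for sx,sy in ((1,-1),(1,1)): print(proj(s,np.array(S)+e@[sx*.019,sy*.008,0]))
for z,w,t in ((-.0,26,5),(4,30,8),(54,44,34)):
    print(z,[proj(s,(T@[sx*w/2e3-.0004,sy*t/2e3+.0008,.0721-z/1e3,1])[:3]).round(1).tolist() for sx,sy in((1,-1),(1,1))])
cv2.imwrite('pics/c6.png',cv2.resize(img[185:285,260:380][:,:,::-1],None,fx=6,fy=6,interpolation=cv2.INTER_NEAREST))
E
```

```text
slot [0.00115353 0.00178772 0.09744926] [322.11849776 240.9960457 ]
[333.37619822 215.16347741]
[311.00794766 215.11948331]
-0.0 [[317.0, 232.8], [324.6, 232.8]]
4 [[314.6, 231.0], [327.0, 231.0]]
54 [[288.1, 237.2], [353.8, 237.2]]
```

View pics/c6.png

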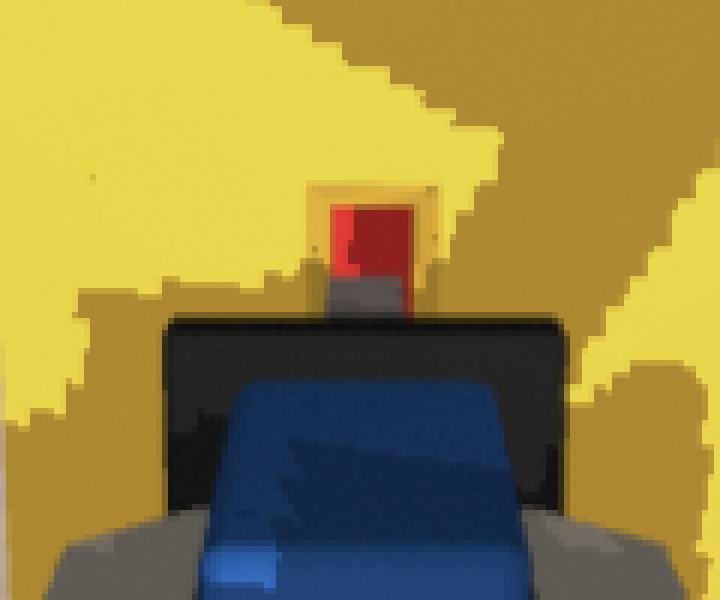

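Request:
drive_tool(
  deltas="0.012 0.008 0 0 0 0 0; 0.012 0.008 0.1 0 0 0 0; 0.012 0.008 0.15 0 0 0 0; 0.012 0.008 0.2 0 0 0 0; 0.012 0.008 0.22 0 0 0 0",
)

```text
time: 15.15
tool_pos: [0.6205, -0.203, 0.164]
ee_rot: [3.14, -0.002, -3.001]
wrist_force: [1.2, -0.4, -1.6]
width: 0.0215
finger_force: 30.0
```

Request:
drive_tool(
  deltas="0 0 0.02 0 0 0 0; 0 0 0.04 0 0 0 0; 0 0 0.06 0 0 0 0; 0 0 0.08 0 0 0 0; 0 0 0.1 0 0 0 0",
)

```text
time: 15.65
tool_pos: [0.6214, -0.2033, 0.1557]
ee_rot: [-3.141, 0.001, -3.001]
wrist_force: [2.4, 0.7, -0.4]
width: 0.0218
finger_force: 30.0
```

Request:
drive_tool(
  deltas="0 0 0.04 0 0 0 0; 0 0 0.08 0 0 0 0; 0 0 0.12 0 0 0 0; 0 0 0.16 0 0 0 0; 0 0 0.2 0 0 0 0",
)

```text
time: 16.15
tool_pos: [0.6214, -0.2032, 0.1353]
ee_rot: [-3.141, 0.001, -3.001]
wrist_force: [1.7, 0.1, -0.3]
width: 0.0219
finger_force: 30.0
```

Request:
drive_tool(
  deltas="0 0 0.03 0 0 0 0; 0 0 0.06 0 0 0 0; 0 0 0.09 0 0 0 0; 0 0 0.12 0 0 0 0; 0 0 0.14 0 0 0 0",
)

```text
time: 16.65
tool_pos: [0.6214, -0.2033, 0.1221]
ee_rot: [-3.141, 0.001, -3.001]
wrist_force: [2.5, 0.9, 4.0]
width: 0.0215
finger_force: 30.0
```

Request:
drive_tool(
  deltas="0 0 0.02 0 0 0 0; 0 0 0.04 0 0 0 0; 0 0 0.06 0 0 0 0; 0 0 0.08 0 0 0 0; 0 0 0.1 0 0 0 0",
)

```text
time: 17.15
tool_pos: [0.6214, -0.2033, 0.1126]
ee_rot: [-3.141, 0.002, -3.001]
wrist_force: [1.9, 1.6, 5.8]
width: 0.0218
finger_force: 30.0
```

Request:
drive_tool(
  deltas="0 0 0.01 0 0 0 0; 0 0 0.015 0 0 0 0; 0 0 0.02 0 0 0 0; 0 0 0.02 0 0 0 0",
)

```text
time: 17.55
tool_pos: [0.6214, -0.2033, 0.1109]
ee_rot: [-3.141, 0.002, -3.001]
wrist_force: [0.6, 1.8, 5.6]
width: 0.0215
finger_force: 30.0
```

Request:
drive_tool(
  deltas="0 0 0.01 0 0 0 0; 0 0 0.01 0 0 0 0; 0 0 0.015 0 0 0 0; 0 0 0.015 0 0 0 0",
)

```text
time: 17.95
tool_pos: [0.6214, -0.2033, 0.11]
ee_rot: [-3.141, 0.002, -3.001]
wrist_force: [1.5, 1.1, 8.4]
width: 0.0215
finger_force: 30.0
```

Request:
drive_tool(
  deltas="0 0 0.006 0 0 0 0; 0 0 0.006 0 0 0 0; 0 0 0.006 0 0 0 0",
)

```text
time: 18.25
tool_pos: [0.6214, -0.2033, 0.1101]
ee_rot: [-3.141, 0.002, -3.001]
wrist_force: [0.9, 2.3, 9.9]
width: 0.0216
finger_force: 30.0
```

```bash
python3 - <<'E'
from h import *
s=snap('wrist'); a=s['img'][170:330,220:420]
cv2.imwrite('pics/c7.png',cv2.resize(a[:,:,::-1],None,fx=4,fy=3.7,interpolation=cv2.INTER_NEAREST))
E
```

```text
(no output)
```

View pics/c7.png

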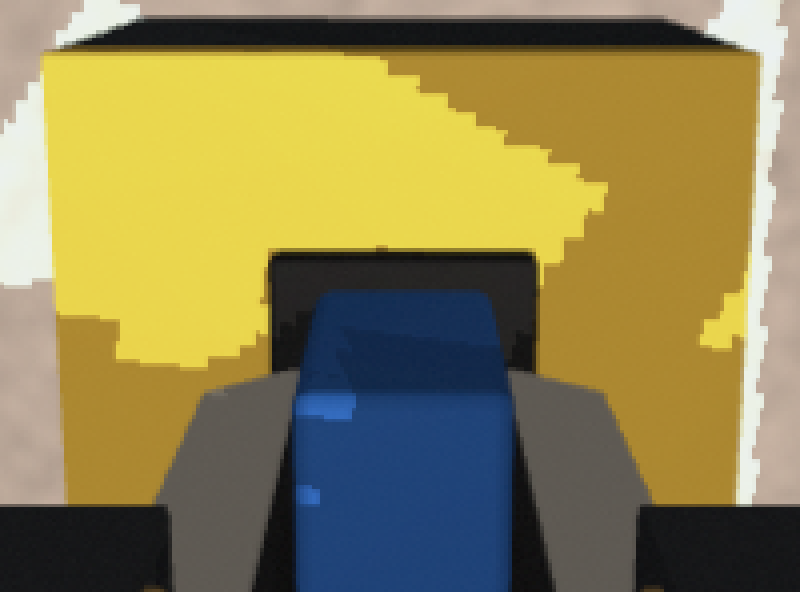

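The collar (about pixel 286–355, row 239) lies flat on the yellow top, and the stop in z with rising force (9.9 N) confirms contact. Handing in.

```bash
python3 -c "
from bench import robot
print(robot.close_job())"
```

```text
the job is handed in; nothing more can be done
None
```

The job is handed in: the door is open against its end stop, the key is through the slot with its collar resting on the yellow top, and the gripper is still holding it with the plate pressed; I took no final picture of the gourd, jar, spoon and coasters, but the arm had no contact with them.

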